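# Set up the gearbox cradle

### The job

Set up the gearbox cradle: first push its telescopic ram fully home, the thin inner stage before the thick one. Then fit every support pin whose hex foot matches the cradle's recesses into a post of its own, turning it in small steps under light pressure until it drops fully down, and put the pins of the wrong size in the steel parts tray. Do not knock over the mug, jar or spray bottle.

Things in the scene. Friction and masses are not known exactly. Their poses are not given: they have to be found in the camera images.
- pin1_c (a point): Centre of a steel support pin, 29 mm above its underside, z up: hexagonal foot 40 mm across flats, 22 mm high; on it a square stem 24 x 24 mm, 36 mm high (58 mm tall in all, about 0.3 kg). Two flats of the foot face +x and -x, parallel to two stem faces. This foot matches the recesses. Two or three such pins are present; an absent one reads None.
- pin2_c (a point): Centre of a steel support pin, 29 mm above its underside, z up: hexagonal foot 40 mm across flats, 22 mm high; on it a square stem 24 x 24 mm, 36 mm high (58 mm tall in all, about 0.3 kg). Two flats of the foot face +x and -x, parallel to two stem faces. This foot matches the recesses. Two or three such pins are present; an absent one reads None.
- pin3_c (a point): Centre of a steel support pin, 29 mm above its underside, z up: hexagonal foot 40 mm across flats, 22 mm high; on it a square stem 24 x 24 mm, 36 mm high (58 mm tall in all, about 0.3 kg). Two flats of the foot face +x and -x, parallel to two stem faces. This foot matches the recesses. Two or three such pins are present; an absent one reads None.
- small_pin1_c (a point): Centre of a steel support pin, 29 mm above its underside, z up: hexagonal foot 32 mm across flats, 22 mm high; on it a square stem 24 x 24 mm, 36 mm high (58 mm tall in all, about 0.3 kg). Two flats of the foot face +x and -x, parallel to two stem faces. Wrong size: too small, it would only rattle in a recess. May be absent (None).
- small_pin2_c (a point): Centre of a steel support pin, 29 mm above its underside, z up: hexagonal foot 32 mm across flats, 22 mm high; on it a square stem 24 x 24 mm, 36 mm high (58 mm tall in all, about 0.3 kg). Two flats of the foot face +x and -x, parallel to two stem faces. Wrong size: too small, it would only rattle in a recess. May be absent (None).
- large_pin_c (a point): Centre of a steel support pin, 29 mm above its underside, z up: hexagonal foot 48 mm across flats, 22 mm high; on it a square stem 24 x 24 mm, 36 mm high (58 mm tall in all, about 0.3 kg). Two flats of the foot face +x and -x, parallel to two stem faces. Wrong size: too large to enter a recess. May be absent (None).
- post0 (a point): Mouth centre, 50.5 mm above the bench, of a post's hexagonal recess: 42 mm across flats, 14.5 mm deep, its top 3.5 mm a 45 degree lead-in. A seated pin's centre is 14.5 mm above this point. Axes are the cradle's: the recess itself is fixed at an unknown angle about z, differing per post, seen by camera or found by turning the pin until it drops about 11 mm.
- post1 (a point): Mouth centre, 50.5 mm above the bench, of a post's hexagonal recess: 42 mm across flats, 14.5 mm deep, its top 3.5 mm a 45 degree lead-in. A seated pin's centre is 14.5 mm above this point. Axes are the cradle's: the recess itself is fixed at an unknown angle about z, differing per post, seen by camera or found by turning the pin until it drops about 11 mm.
- post2 (a point): Mouth centre, 50.5 mm above the bench, of a post's hexagonal recess: 42 mm across flats, 14.5 mm deep, its top 3.5 mm a 45 degree lead-in. A seated pin's centre is 14.5 mm above this point. Axes are the cradle's: the recess itself is fixed at an unknown angle about z, differing per post, seen by camera or found by turning the pin until it drops about 11 mm.
- cradle: Grey cradle plate, 220 x 240 x 20 mm, fixed to the bench; origin under its centre, z up. It carries three posts with hexagonal steel collars 62 mm across flats (one near the robot on each side, one far) and, in the far left corner, the blue telescopic ram.
- ram_inner (a joint): Extension (m) of the thin inner stage of the two-stage telescopic ram out of the thick one: 0 = fully home, 0.05 = fully out. Stays where it is left; pressing it down takes about 3 to 5 N; its stop at 0 is hard.
- ram_outer (a joint): Extension (m) of the thick outer stage (44 mm diameter) out of the blue housing (60 mm diameter): 0 = fully home, 0.05 = fully out. Stays where it is left; pressing it down takes about 10 to 13 N, so a push on the ram's top moves the inner stage first.
- ram_top (a point): Centre of the top face of the ram's cap (40 mm diameter, 10 mm thick), on the inner stage. z is up. 93 mm above the bench when both stages are home, higher by the two extensions when not.
- ram_collar (a point): Centre of the top face of the collar (52 mm diameter, 8 mm thick) at the top of the thick outer stage, on which the cap comes to rest.
- tray_in (a point): Centre of the inner floor of the open steel parts tray (inside 222 along x by 142 mm along y, floor 4 mm above the bench, rim 35 mm above it; fixed). Empty at the start. Axes along its sides, z up.
- spray: Bystander: white spray bottle, 180 mm tall, 70 mm wide; origin under its centre, z up.
- jar: Bystander: glass jar, 90 mm tall, 70 mm wide; origin under its centre, z up.
- mug: Bystander: white mug, 90 mm tall, 80 mm wide; origin under its centre, z up.
- socket: Bystander: round steel socket, 34 mm wide and 40 mm high, standing beside the pins; origin under its centre. Not needed.
There are look-alikes about, which are no part of the job. What is shaped like the part that bears large_pin_c but brown or turquoise is not meant.

How it is judged:
By the outcome, as a careful person would: the job done as asked, in the order asked, and still so for the second after the job is handed in, with the robot touching nothing.
Of pin1, pin2, pin3 only 2 to 3 are there at a start; the rules pass over those that are not, and their reading is None.
Of small_pin1, small_pin2, large_pin only 2 to 3 are there at a start; the rules pass over those that are not, and their reading is None.
At some moment in a run one of pin1, pin2, pin3, small_pin1, small_pin2, large_pin may be knocked a few centimetres aside while the robot is not near it.
It also fails if it takes over 210 s, if anything falls off the work surface, if the arm or the gripper's body presses on something with over 40 N, if the wrist force passes 120 N, or if a joint passes its speed limit or range.

### The arm

A 6-joint arm with a two-finger parallel gripper is mounted at the origin on the work surface. World frame = base frame: x ahead of the robot, y to its left, z up, the work surface at z = 0. Lengths are in m, angles in rad, forces in N, time in s.
With the tool pointing down it reaches from about 0.425 to 0.95 m from the base axis. Payload 3.5 kg.
Tool frame: the origin (TCP) lies at the very end of the fingers, on their centre line; the grasp point (between the pads) lies 19 mm behind it (grip_depth is the distance from the TCP to the grasp point, in m); x points along the fingers, z is the direction in which the jaws open and shut, and the axes are right-handed (so a half turn about x gives the same grasp; the last joint's range is limited). The gripper opens to 85 mm and grips with 20 to 120 N. Pads are 22 mm wide; open, the fingers measure 114 mm over their backs; the gripper's body (76 mm by 85 mm) begins 54 mm behind the grasp point. The pads swing forward as they close: fully open they stand 13 mm farther back than shut.
Start: joints at [1.034, 0.286, 1.577, -0, 1.279, -0.15], TCP at [0.255, 0.625, 0.231] pointing down, gripper open.
Joint ranges: [-2.77, 2.77], [-0.9, 2.22], [0.21, 2.48], [-1.53, 4.67], [0.24, 2.81], [-2.84, 2.84]. Speed limits (rad/s): [2.79, 2.79, 3.14, 3.14, 3.14, 3.14].

### API

Orientations are given as a unit quaternion [x, y, z, w].
In Python, from plant import get_state, read_camera, calibration, sign_off, recognise, grip_depth gives the robot as it stands. The module is installed in compiled form; this text tells all that it offers.
- The arm moves only by the tool servo_tool, never from a script. Its argument "deltas" is a list that holds one entry, the list of rows, each a list of 4 numbers: the shift along the world's x, y, z scaled (see below), then the turn about the world's z scaled (see below). In form: [[[tx, ty, tz, spin], ...]]. A call has exactly 5 rows; each row is the pose to reach, as a shift and turn from the pose commanded when the call began; what a row does not reach only later rows make up. The controller multiplies each number of a shift by 10 cm and each number of a turn by 90 degrees. A row lasts 1/10 s, in which the tool goes at most 50 mm and 8.59 degrees, less where a joint would pass 70% of its speed; a pose out of reach is approached as far as the arm can. A call with a number of a shift or a turn outside -1 to 1 is refused whole. A call with a gripper value outside its range is refused whole. "claw" is the gripper's target within -1 to 1 (fully open at 1, half-way at 0, shut at -1), set as the call begins (left out, the last holds). The fingers move at their own pace and stop on an object; "force" is the grip in N (left out, the last holds). Time passes only in rows, so rows that repeat a pose let the fingers close, or fill a call up. It gives the time, the measured TCP pose, the force and the opening at its end, in the units of the state.
- get_state(): the state, without advancing time (a new reading comes with each control period).
- read_camera(name): name is "side" or "top" or "wrist"; returns the picture (400x640x3 uint8, blue, green, red); there is no depth.
- calibration(name): a dict with "intrinsics" (3x3 intrinsics, pixels), "R" (3x3) and "t" (3): a world point X has camera coordinates R X + t; the wrist camera has in their place "T_tool_cam" (4x4, takes a point from camera to tool coordinates, whose origin is the TCP and whose axes are the tool frame's). Camera axes: x right, y down, z forward; pixel columns grow to the right and rows downward; lengths in m; the calibration is good to about 2 mm. A picture is of the moment at which its call begins: read the wrist's pose just before it. calibration takes no time and is no camera call.
- sign_off(): hands the job in, once; it reports no verdict.
Trained networks look in the newest picture that a camera, given by its name, has taken for a name from the list of things; names that differ only in an ending like _2 or _b are one class to them, and where a whole thing is asked for, a point or a joint stands for the part that bears it (a point fixed in the world has none). Each returns a list of dicts, best first, with "p" (0 to 1); they miss things now and then, are a little off and sometimes report something else, mostly with a low value. They report only what shows in the picture. A call takes as long as a camera call. They do not tell look-alikes from the thing itself.
- recognise(camera, query): "at" ([x, y, z] in m, in world coordinates, good to about 4 mm: the middle of the surface that is visible of it).
The state is a dict: "time": time; "qpos": joint angles; "dq": joint speeds; "joint_efforts": joint torques, N m; "eef_pos": TCP position; "tcp_rot": TCP orientation; "contact_force": force on the tool from outside, world axes, zero at the start; "wrist_torque": the same for the moment, N m; "opening": opening from 0.0 (shut) to 1.0 (fully open).
Only numpy, scipy, OpenCV 4.12 (cv2) and the standard library are available. Lean on these libraries where they do the work, as an engineer would, in place of code of your own. Each camera call takes 0.05 s, during which the arm holds its last target. There are 200 camera calls.

## Working session

There is one attempt and no reset: what is moved stays moved. The work goes in short steps, Python scripts to look and compute and a tool call to move; the robot and the scene stay as the last step left them, time stands still between calls to the robot, and variables do not carry over. Pictures are saved under pics/ and viewed, about 12 in all and at most 16, crops included, and the job is handed in when it is done.

Besides the shell and the picture viewer there is one more tool, called after "Emit:" by a JSON object that holds its "fn" and its "kwargs". servo_tool: Moves the arm, as the interface text tells. Its arguments: {"type":"object","properties":{"deltas":{"type":"array"},"claw":{"type":"number"},"force":{"type":"number"}},"required":["deltas"]}

```bash
mkdir -p pics
cat > h.py <<'E'
import numpy as np, cv2
from plant import *
def snap(c,n):
    im=read_camera(c); cv2.imwrite(f'pics/{n}.png',im); return im
E
python3 - <<'E'
from h import *
s=get_state(); print(s['time'],s['eef_pos'],s['tcp_rot'],s['opening'],grip_depth)
snap('top','top0'); snap('side','side0')
for c in ['top','side']:
  k=calibration(c); print(c,np.round(k['intrinsics'],1).tolist(),np.round(-k['R'].T@k['t'],3))
  for q in ['pin1_c','small_pin1_c','large_pin_c','post0','cradle','ram_top','ram_collar','tray_in','spray','jar','mug','socket']:
    try: print(q,[(np.round(d['at'],3).tolist(),round(d['p'],2)) for d in recognise(c,q)])
    except Exception as e: print(q,e)
print(get_state()['time'])
E
```

```text
0.0 [0.25424931 0.62457294 0.22993109] [-0.39494337  0.58753393  0.39422569  0.58601171] 0.9985927286530074 0.0187
top [[389.5, 0.0, 318.3], [0.0, 389.5, 199.3], [0.0, 0.0, 1.0]] [0.371 0.022 0.983]
pin1_c [([0.554, -0.194, 0.03], 0.7)]
small_pin1_c []
large_pin_c [([0.439, -0.061, 0.027], 0.86), ([0.742, 0.105, 0.09], 0.71), ([0.54, 0.005, 0.022], 0.69), ([0.358, -0.128, 0.02], 0.59)]
post0 [([0.552, 0.219, 0.025], 0.79), ([0.743, 0.106, 0.09], 0.7)]
cradle [([0.551, 0.213, 0.021], 0.75)]
ram_top [([0.61, 0.28, 0.174], 0.65)]
ram_collar [([0.602, 0.273, 0.133], 0.7)]
tray_in [([0.48, -0.385, 0.002], 0.67)]
spray [([0.725, -0.288, 0.114], 0.66)]
jar [([0.741, 0.108, 0.089], 0.66), ([0.599, 0.271, 0.133], 0.42)]
mug [([0.634, 0.446, 0.054], 0.64)]
socket [([0.552, 0.214, 0.019], 0.53), ([0.716, -0.14, 0.037], 0.5)]
side [[429.0, 0.0, 323.7], [0.0, 429.0, 212.2], [0.0, 0.0, 1.0]] [ 0.426 -1.015  0.685]
pin1_c [([0.557, -0.217, 0.028], 0.67)]
small_pin1_c []
large_pin_c [([0.357, -0.146, 0.025], 0.84), ([0.435, -0.076, 0.023], 0.81), ([0.342, -0.047, 0.021], 0.64), ([0.544, -0.005, 0.025], 0.59), ([0.57, 0.221, 0.022], 0.28)]
post0 [([0.572, 0.226, 0.015], 0.63)]
cradle [([0.572, 0.222, 0.021], 0.76), ([0.717, -0.157, 0.027], 0.55)]
ram_top [([0.61, 0.266, 0.164], 0.49), ([0.649, 0.422, 0.061], 0.29)]
ram_collar [([0.605, 0.264, 0.132], 0.78)]
tray_in [([0.487, -0.372, 0.005], 0.94)]
spray [([0.731, -0.319, 0.092], 0.86)]
jar [([0.753, 0.085, 0.059], 0.64)]
mug [([0.65, 0.42, 0.062], 0.78), ([0.61, 0.268, 0.163], 0.22)]
socket [([0.717, -0.156, 0.024], 0.62), ([0.57, 0.223, 0.018], 0.58)]
1.3
```

Run:
```python
import cv2
a=cv2.imread('pics/top0.png');b=cv2.imread('pics/side0.png')
cv2.imwrite('pics/top0c.png',cv2.resize(a,(800,500),interpolation=cv2.INTER_CUBIC))
```

```text
(no output)
```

View pics/side0.png

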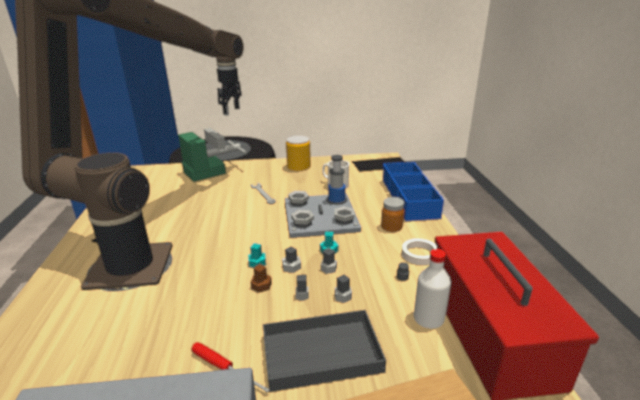

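View pics/top0c.png

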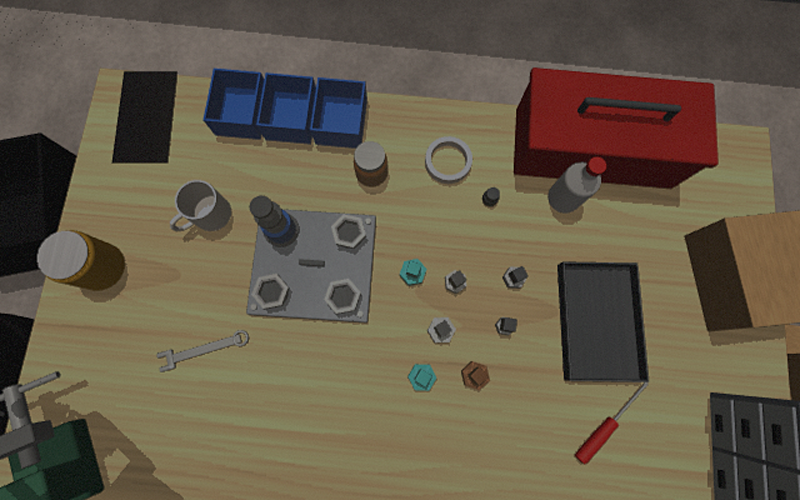

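```bash
cat >> h.py <<'E'
from scipy.spatial.transform import Rotation as Ro
def ray(c,uv,z,st=None):
    k=calibration(c); K=k['intrinsics']
    if c=='wrist':
        T=np.array(k['T_tool_cam']); R=Ro.from_quat(st['tcp_rot']).as_matrix()
        Rw=R@T[:3,:3]; o=R@T[:3,3]+st['eef_pos']
    else: Rw=np.array(k['R']).T; o=-Rw@k['t']
    d=Rw@np.linalg.inv(K)@np.array([uv[0],uv[1],1.]); return o+d*(z-o[2])/d[2]
def proj(c,X,st=None):
    k=calibration(c); K=k['intrinsics']
    if c=='wrist':
        T=np.array(k['T_tool_cam']); R=Ro.from_quat(st['tcp_rot']).as_matrix()
        p=T[:3,:3].T@(R.T@(np.array(X)-st['eef_pos'])-T[:3,3])
    else: p=k['R']@np.array(X)+k['t']
    p=K@p; return p[:2]/p[2]
E
python3 - <<'E'
from h import *
f=.8
for n,uv,z in [('pinA',(457,274),.058),('pinB',(518,270),.058),('pinC',(441,326),.058),('pinD',(509,322),.058),('nl',(270,292),.0505),('nr',(344,297),.0505),('fr',(349,231),.0505),('ram',(262,203),.17),('trayTL',(559,264),.035),('trayBR',(646,380),.035),('TR',(637,264),.035),('BL',(567,381),.035),('plBL',(248,315),.02),('plBR',(367,322),.02),('plTR',(376,213),.02)]:
  print(n,np.round(ray('top',(uv[0]*f,uv[1]*f),z),3))
a=cv2.imread('pics/top0.png')
x=cv2.resize(a[200:330,310:440],(600,600),interpolation=cv2.INTER_CUBIC)
cv2.imwrite('pics/c1.png',x)
k=calibration('wrist');print(np.round(k['T_tool_cam'],3),k['intrinsics'])
print(Ro.from_quat(get_state()['tcp_rot']).as_matrix().round(2))
E
```

```text
pinA [ 0.544 -0.083  0.058]
pinB [ 0.563 -0.2    0.058]
pinC [ 0.442 -0.06   0.058]
pinD [ 0.462 -0.187  0.058]
nl [0.476 0.272 0.05 ]
nr [0.48  0.129 0.05 ]
fr [0.611 0.135 0.05 ]
ram [0.616 0.278 0.17 ]
trayTL [ 0.588 -0.286  0.035]
trayBR [ 0.38  -0.455  0.035]
TR [ 0.603 -0.441  0.035]
BL [ 0.364 -0.306  0.035]
plBL [0.43  0.316 0.02 ]
plBR [0.439 0.082 0.02 ]
plTR [0.662 0.088 0.02 ]
[[ 0.001 -0.272  0.962 -0.143]
 [ 0.    -0.962 -0.272  0.071]
 [ 1.     0.001 -0.001  0.   ]
 [ 0.     0.     0.     1.   ]] [[287.74658715   0.         319.43428017]
 [  0.         287.74658715 199.67841486]
 [  0.           0.           1.        ]]
[[-0.   -0.93  0.38]
 [ 0.    0.38  0.93]
 [-1.    0.    0.  ]]
```

View pics/c1.png

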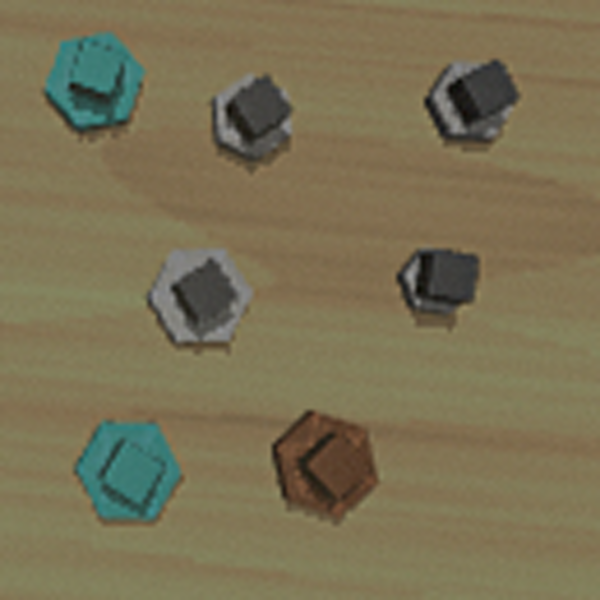

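Emit:
{"fn": "servo_tool", "kwargs": {"deltas": [[[0.12,-0.2,0.2,0],[0.24,-0.4,0.4,0],[0.36,-0.6,0.6,0],[0.48,-0.8,0.8,0],[0.6,-1,1,0]]], "claw": -1}}

```text
time: 1.8
eef_pos: [0.3149, 0.5243, 0.3322]
tcp_rot: [-0.395, 0.587, 0.395, 0.587]
contact_force: [0.6, -0.2, -0.0]
opening: 0.144
```

Emit:
{"fn": "servo_tool", "kwargs": {"deltas": [[[0.15,-0.2,0,0],[0.3,-0.4,0,0],[0.45,-0.6,0,0],[0.6,-0.8,0,0],[0.8,-1,0,0]]]}}

```text
time: 2.3
eef_pos: [0.3948, 0.4244, 0.3316]
tcp_rot: [-0.395, 0.587, 0.395, 0.587]
contact_force: [0.4, 0.7, 0.1]
opening: 0.002
```

Emit:
{"fn": "servo_tool", "kwargs": {"deltas": [[[0.15,-0.2,0,0],[0.3,-0.4,0,0],[0.45,-0.6,0,0],[0.6,-0.8,0,0],[0.8,-1,0,0]]]}}

```text
time: 2.8
eef_pos: [0.4748, 0.3244, 0.3316]
tcp_rot: [-0.395, 0.587, 0.395, 0.587]
contact_force: [1.0, 0.7, -0.6]
opening: -0.002
```

Emit:
{"fn": "servo_tool", "kwargs": {"deltas": [[[0.15,-0.2,0,0],[0.3,-0.4,0,0],[0.45,-0.6,0,0],[0.6,-0.8,0,0],[0.8,-1,0,0]]]}}

```text
time: 3.3
eef_pos: [0.5549, 0.2244, 0.3316]
tcp_rot: [-0.395, 0.587, 0.395, 0.587]
contact_force: [-0.3, 0.0, 0.3]
opening: 0.003
```

Emit:
{"fn": "servo_tool", "kwargs": {"deltas": [[[0,0,0,0],[0,0,0,0],[0,0,0,0],[0,0,0,0],[0,0,0,0]]]}}

```text
time: 3.8
eef_pos: [0.5541, 0.2259, 0.3315]
tcp_rot: [-0.395, 0.586, 0.395, 0.587]
contact_force: [-0.0, -0.1, -0.2]
opening: 0.002
```

Run:
```python
from h import *
s=get_state(); print(s['time'],s['eef_pos'],s['tcp_rot'],s['qpos'])
im=snap('wrist','w1')
np.save('w1.npy',s,allow_pickle=True)
```

```text
3.8 [0.55405781 0.225904   0.33148992] [-0.39494244  0.58645072  0.39497509  0.58659244] [ 2.17657679e-01  5.86414262e-02  1.65474710e+00  1.17562754e-04
  1.42803454e+00 -9.67646950e-01]
```

View pics/w1.png

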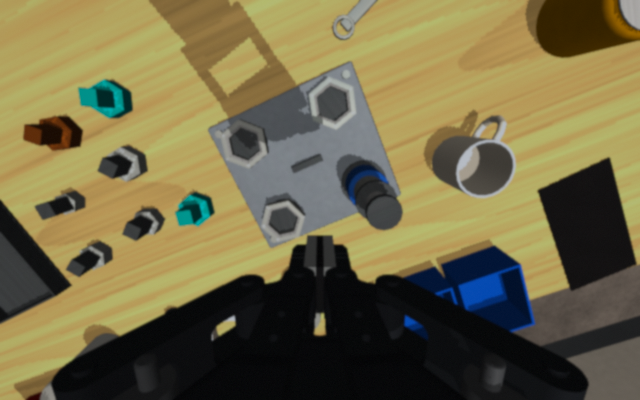

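Run:
```python
from h import *
s=np.load('w1.npy',allow_pickle=True).item()
for n,uv in [('nl',(333,102)),('nr',(243,145)),('fr',(284,218))]: print(n,ray('wrist',uv,.0505,s).round(3))
for z in (.16,.17,.18,.19): print('ram',z,ray('wrist',(383,212),z,s).round(3),ray('top',(262*.8,203*.8),z).round(3))
a=cv2.imread('pics/w1.png')
# rectified view of plane z=.0505, 0.5mm/px, x up, y left
src=[];dst=[]
for x,y in [(.4,.05),(.4,.35),(.7,.35),(.7,.05)]:
  src.append(proj('wrist',[x,y,.0505],s));dst.append([(.35-y)*2000,(.7-x)*2000])
H=cv2.getPerspectiveTransform(np.float32(src),np.float32(dst))
w=cv2.warpPerspective(a,H,(600,600),flags=cv2.INTER_CUBIC)
cv2.imwrite('pics/rect.png',w)
```

```text
nl [0.475 0.278 0.05 ]
nr [0.481 0.135 0.05 ]
fr [0.606 0.145 0.05 ]
ram 0.16 [0.612 0.281 0.16 ] [0.619 0.281 0.16 ]
ram 0.17 [0.608 0.28  0.17 ] [0.616 0.278 0.17 ]
ram 0.18 [0.604 0.279 0.18 ] [0.613 0.274 0.18 ]
ram 0.19 [0.6   0.278 0.19 ] [0.61  0.271 0.19 ]
```

View pics/rect.png

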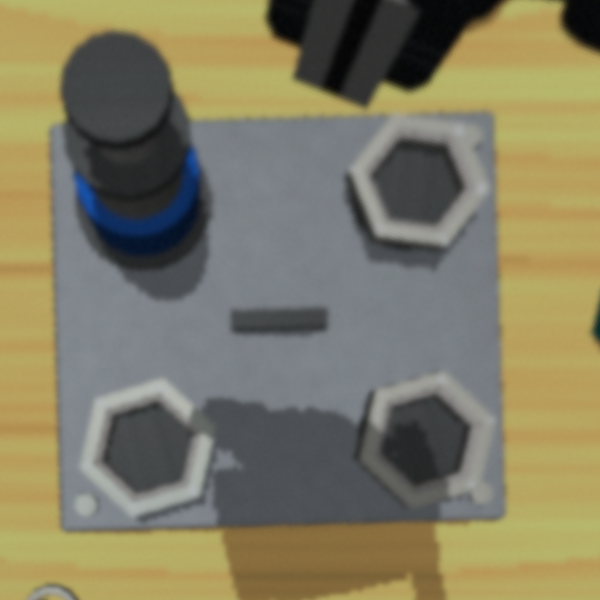

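Emit:
{"fn": "servo_tool", "kwargs": {"deltas": [[[0.2,0.2,-0.2,0],[0.4,0.4,-0.4,0],[0.58,0.52,-0.6,0],[0.58,0.52,-0.8,0],[0.58,0.52,-1,0]]]}}

```text
time: 4.35
eef_pos: [0.6126, 0.278, 0.2301]
tcp_rot: [-0.395, 0.587, 0.395, 0.586]
contact_force: [0.6, -0.9, 0.4]
opening: -0.0
```

Emit:
{"fn": "servo_tool", "kwargs": {"deltas": [[[0,0,-0.1,0],[0,0,-0.2,0],[0,0,-0.3,0],[0,0,-0.4,0],[0,0,-0.4,0]]]}}

```text
time: 4.85
eef_pos: [0.6118, 0.2769, 0.1897]
tcp_rot: [-0.394, 0.588, 0.395, 0.586]
contact_force: [0.0, -0.8, -0.6]
opening: 0.001
```

Emit:
{"fn": "servo_tool", "kwargs": {"deltas": [[[0,0,-0.04,0],[0,0,-0.08,0],[0,0,-0.12,0],[0,0,-0.16,0],[0,0,-0.2,0]]]}}

```text
time: 5.35
eef_pos: [0.6129, 0.2772, 0.1721]
tcp_rot: [-0.395, 0.587, 0.394, 0.587]
contact_force: [-1.3, -0.1, 3.0]
opening: -0.0
```

Emit:
{"fn": "servo_tool", "kwargs": {"deltas": [[[0,0,-0.04,0],[0,0,-0.08,0],[0,0,-0.12,0],[0,0,-0.16,0],[0,0,-0.2,0]]]}}

```text
time: 5.85
eef_pos: [0.6128, 0.2772, 0.1511]
tcp_rot: [-0.395, 0.587, 0.394, 0.587]
contact_force: [0.0, 0.4, 3.3]
opening: 0.0
```

Emit:
{"fn": "servo_tool", "kwargs": {"deltas": [[[0,0,-0.04,0],[0,0,-0.08,0],[0,0,-0.12,0],[0,0,-0.16,0],[0,0,-0.2,0]]]}}

```text
time: 6.35
eef_pos: [0.6129, 0.2772, 0.1332]
tcp_rot: [-0.395, 0.587, 0.395, 0.587]
contact_force: [-3.4, -0.6, 10.6]
opening: -0.001
```

Emit:
{"fn": "servo_tool", "kwargs": {"deltas": [[[0,0,-0.04,0],[0,0,-0.08,0],[0,0,-0.12,0],[0,0,-0.16,0],[0,0,-0.16,0]]]}}

```text
time: 6.85
eef_pos: [0.6129, 0.2772, 0.1165]
tcp_rot: [-0.395, 0.587, 0.395, 0.587]
contact_force: [-2.0, -0.5, 7.0]
opening: -0.001
```

Emit:
{"fn": "servo_tool", "kwargs": {"deltas": [[[0,0,-0.02,0],[0,0,-0.04,0],[0,0,-0.06,0],[0,0,-0.08,0],[0,0,-0.1,0]]]}}

```text
time: 7.35
eef_pos: [0.6129, 0.2772, 0.1072]
tcp_rot: [-0.395, 0.587, 0.395, 0.587]
contact_force: [-2.4, -1.7, 9.8]
opening: -0.001
```

Emit:
{"fn": "servo_tool", "kwargs": {"deltas": [[[0,0,-0.02,0],[0,0,-0.04,0],[0,0,-0.06,0],[0,0,-0.08,0],[0,0,-0.1,0]]]}}

```text
time: 7.85
eef_pos: [0.6129, 0.2772, 0.0972]
tcp_rot: [-0.395, 0.587, 0.395, 0.587]
contact_force: [-3.3, -1.9, 9.8]
opening: -0.001
```

Emit:
{"fn": "servo_tool", "kwargs": {"deltas": [[[0,0,-0.01,0],[0,0,-0.02,0],[0,0,-0.03,0],[0,0,-0.04,0],[0,0,-0.05,0]]]}}

```text
time: 8.35
eef_pos: [0.6129, 0.2772, 0.0929]
tcp_rot: [-0.395, 0.587, 0.395, 0.587]
contact_force: [-4.6, -1.7, 15.9]
opening: 0.001
```

Emit:
{"fn": "servo_tool", "kwargs": {"deltas": [[[0,0,-0.005,0],[0,0,-0.01,0],[0,0,-0.015,0],[0,0,-0.015,0],[0,0,-0.015,0]]]}}

```text
time: 8.85
eef_pos: [0.613, 0.2773, 0.0929]
tcp_rot: [-0.395, 0.587, 0.395, 0.587]
contact_force: [-6.6, -2.5, 18.0]
opening: -0.0
```

Emit:
{"fn": "servo_tool", "kwargs": {"deltas": [[[0,0,0.2,0],[0,0,0.4,0],[0,0,0.6,0],[0,-0.2,0.8,0],[0,-0.5,1,0]]]}}

```text
time: 9.35
eef_pos: [0.6116, 0.2277, 0.1879]
tcp_rot: [-0.395, 0.587, 0.396, 0.586]
contact_force: [-0.6, -0.1, 0.4]
opening: -0.004
```

Emit:
{"fn": "servo_tool", "kwargs": {"deltas": [[[0,-0.2,0.1,0],[0,-0.4,0.2,0],[0,-0.6,0.3,0],[0,-0.8,0.4,0],[0,-1,0.5,0]]]}}

```text
time: 9.85
eef_pos: [0.6118, 0.1263, 0.2376]
tcp_rot: [-0.394, 0.587, 0.395, 0.586]
contact_force: [0.5, -0.3, 0.4]
opening: 0.001
```

Emit:
{"fn": "servo_tool", "kwargs": {"deltas": [[[0,-0.2,0,0],[0,-0.4,0,0],[0,-0.6,0,0],[0,-0.8,0,0],[0,-1,0,0]]]}}

```text
time: 10.35
eef_pos: [0.6118, 0.0265, 0.2372]
tcp_rot: [-0.394, 0.587, 0.395, 0.586]
contact_force: [-0.8, -0.4, -0.7]
opening: -0.001
```

Emit:
{"fn": "servo_tool", "kwargs": {"deltas": [[[0,-0.2,0,0],[0,-0.4,0,0],[0,-0.6,0,0],[0,-0.8,0,0],[0,-1,0,0]]]}}

```text
time: 10.85
eef_pos: [0.6119, -0.0734, 0.2371]
tcp_rot: [-0.394, 0.587, 0.395, 0.586]
contact_force: [0.1, 1.1, -0.5]
opening: -0.005
```

Emit:
{"fn": "servo_tool", "kwargs": {"deltas": [[[0,-0.2,0,0],[0,-0.4,0,0],[0,-0.4,0,0],[0,-0.4,0,0],[0,-0.4,0,0]]]}}

```text
time: 11.35
eef_pos: [0.6123, -0.1119, 0.2381]
tcp_rot: [-0.394, 0.587, 0.395, 0.587]
contact_force: [0.1, 0.5, 0.7]
opening: -0.001
```

```bash
cat >> h.py <<'E'
def rect(a,s,z,x0,x1,y0,y1,ppm,name):
    src=[];dst=[]
    for x,y in [(x0,y0),(x0,y1),(x1,y1),(x1,y0)]:
        src.append(proj('wrist',[x,y,z],s));dst.append([(y1-y)*ppm,(x1-x)*ppm])
    H=cv2.getPerspectiveTransform(np.float32(src),np.float32(dst))
    w=cv2.warpPerspective(a,H,(int((y1-y0)*ppm),int((x1-x0)*ppm)),flags=cv2.INTER_CUBIC)
    cv2.imwrite(f'pics/{name}.png',w); return w
E
python3 - <<'E'
from h import *
s=get_state(); print(s['time'],s['eef_pos'],s['tcp_rot'],s['qpos'])
im=snap('wrist','w2')
np.save('w2.npy',s,allow_pickle=True)
rect(im,s,.022,.40,.62,-.26,-.02,2500,'w2r')
E
```

```text
11.35 [ 0.61232875 -0.11190028  0.23813918] [-0.39431223  0.58679748  0.39521814  0.58650592] [-3.43739212e-01  1.67754936e-01  1.70447842e+00  4.47682844e-04
  1.27063544e+00 -1.52850005e+00]
```

View pics/w2r.png

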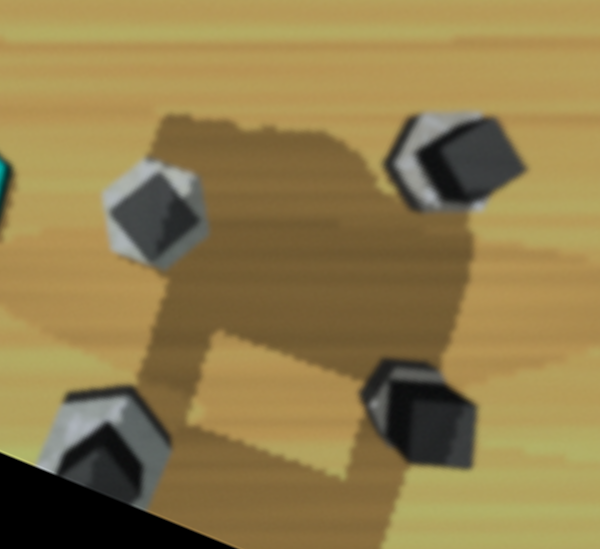

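Emit:
{"fn": "servo_tool", "kwargs": {"deltas": [[[-0.2,0.1,-0.2,-0.06],[-0.4,0.2,-0.4,-0.12],[-0.6,0.29,-0.6,-0.18],[-0.77,0.29,-0.8,-0.256],[-0.77,0.29,-1,-0.256]]], "claw": 1, "force": 60}}

```text
time: 11.9
eef_pos: [0.5338, -0.0823, 0.1379]
tcp_rot: [-0.269, 0.654, 0.27, 0.654]
contact_force: [-0.6, -0.7, 0.8]
opening: 0.847
```

Emit:
{"fn": "servo_tool", "kwargs": {"deltas": [[[0,0,0,0],[0,0,0,0],[0,0,0,0],[0,0,0,0],[0,0,0,0]]]}}

```text
time: 12.4
eef_pos: [0.5364, -0.0841, 0.1399]
tcp_rot: [-0.27, 0.653, 0.269, 0.654]
contact_force: [0.0, -0.1, -0.5]
opening: 0.998
```

Run:
```python
from h import *
s=get_state(); print(s['time'],s['eef_pos'],s['qpos'])
R=Ro.from_quat(s['tcp_rot']).as_matrix();print('jaw',np.degrees(np.arctan2(R[1,2],R[0,2])))
im=snap('wrist','w3')
np.save('w3.npy',s,allow_pickle=True)
a=rect(im,s,.058,.495,.575,-.125,-.045,5000,'a'); b=rect(im,s,.022,.495,.575,-.125,-.045,5000,'b')
cv2.imwrite('pics/ab.png',np.hstack([a,b]))
```

```text
12.4 [ 0.53635951 -0.08406521  0.13988616] [-3.42411146e-01  9.10628967e-02  1.97918420e+00  1.19880475e-05
  1.06948930e+00 -1.12444241e+00]
jaw 44.80680017577613
```

View pics/ab.png

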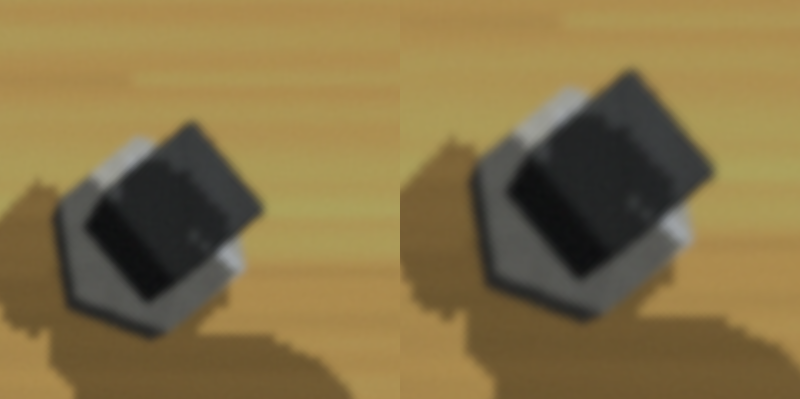

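Emit:
{"fn": "servo_tool", "kwargs": {"deltas": [[[-0.02,0.03,-0.2,-0.048],[-0.02,0.03,-0.4,-0.048],[-0.02,0.03,-0.6,-0.048],[-0.02,0.03,-0.8,-0.048],[-0.02,0.03,-1,-0.048]]]}}

```text
time: 12.95
eef_pos: [0.5339, -0.081, 0.0384]
tcp_rot: [-0.245, 0.663, 0.244, 0.664]
contact_force: [0.0, -0.5, 0.4]
opening: 1.001
```

Emit:
{"fn": "servo_tool", "kwargs": {"deltas": [[[0,0,-0.06,0],[0,0,-0.11,0],[0,0,-0.11,0],[0,0,-0.11,0],[0,0,-0.11,0]]]}}

```text
time: 13.45
eef_pos: [0.5344, -0.0811, 0.0289]
tcp_rot: [-0.245, 0.663, 0.244, 0.664]
contact_force: [-0.8, 0.6, 0.3]
opening: 1.001
```

Emit:
{"fn": "servo_tool", "kwargs": {"deltas": [[[0,0,0,0],[0,0,0,0],[0,0,0,0],[0,0,0,0],[0,0,0,0]]], "claw": -1, "force": 60}}

```text
time: 13.95
eef_pos: [0.5338, -0.0808, 0.0281]
tcp_rot: [-0.245, 0.663, 0.245, 0.664]
contact_force: [0.4, 0.5, 2.8]
opening: 0.273
```

Emit:
{"fn": "servo_tool", "kwargs": {"deltas": [[[0,0,0,0],[0,0,0,0],[0,0,0,0],[0,0,0,0],[0,0,0,0]]]}}

```text
time: 14.45
eef_pos: [0.5338, -0.0808, 0.028]
tcp_rot: [-0.245, 0.663, 0.245, 0.664]
contact_force: [-0.4, 0.9, 2.6]
opening: 0.272
```

```bash
cat > fit.py <<'E'
from h import *
from scipy.optimize import differential_evolution as DE
def hexf(p,th):  # max over flats distance
    a=th+np.arange(6)*np.pi/3
    return (p@np.stack([np.cos(a),np.sin(a)])).max(1)
def fitpost(img,pf,c,rect_in=.0245):
    g=cv2.GaussianBlur(img,(3,3),0).min(2).astype(float)
    q=np.arange(-.05,.0501,.001); P=np.array([(x,y) for x in q for y in q])
    from scipy.ndimage import map_coordinates as mc
    W=np.array([pf([c[0]+p[0],c[1]+p[1],.0505]) for p in P]); v=mc(g,[W[:,1],W[:,0]],order=1)
    def cost(t):
        h=hexf(P-t[:2],t[2]); an=(h<.031)&(h>.0235); i=(h<.0195); o=(h>.033)&(h<.037)
        return -(np.median(v[an])+v[an].mean()-v[i].mean()-v[o].mean())
    r=DE(cost,[(-.012,.012),(-.012,.012),(0,np.pi/3)],seed=1,tol=1e-6,maxiter=60)
    return np.array(c)+r.x[:2],np.degrees(r.x[2]),-r.fun
if __name__=='__main__':
    s=np.load('w1.npy',allow_pickle=True).item(); w=cv2.imread('pics/w1.png'); t=cv2.imread('pics/top0.png')
    for n,c in dict(nl=(.476,.274),nr=(.480,.132),fr=(.610,.138)).items():
        print(n,'wrist',fitpost(w,lambda X:proj('wrist',X,s),c),'top',fitpost(t,lambda X:proj('top',X),c))
E
python3 fit.py
```

```text
Traceback (most recent call last):
  File "fit.py", line 19, in <module>
    print(n,'wrist',fitpost(w,lambda X:proj('wrist',X,s),c),'top',fitpost(t,lambda X:proj('top',X),c))
                    ~~~~~~~^^^^^^^^^^^^^^^^^^^^^^^^^^^^^^^^
  File "fit.py", line 10, in fitpost
    W=np.array([pf([c[0]+p[0],c[1]+p[1],.0505]) for p in P]); v=mc(g,[W[:,1],W[:,0]],order=1)
                ~~^^^^^^^^^^^^^^^^^^^^^^^^^^^^^
  File "fit.py", line 19, in <lambda>
    print(n,'wrist',fitpost(w,lambda X:proj('wrist',X,s),c),'top',fitpost(t,lambda X:proj('top',X),c))
                                       ~~~~^^^^^^^^^^^^^
  File "h.py", line 14, in proj
    k=calibration(c); K=k['intrinsics']
ValueError: time passes only in moves, steps and waits
```

```bash
sed -i 's/^from plant import \*$/from plant import *\nimport plant, functools\ncalibration=functools.lru_cache(None)(plant.calibration)/' h.py; time python3 fit.py; python3 -c "
from h import *
s=get_state();print(s['time'],s['eef_pos'])"
```

```text
nl wrist (array([0.47683176, 0.27607623]), np.float64(15.931221395223785), np.float64(133.5137284730634)) top (array([0.47867925, 0.27461632]), np.float64(15.952652470183063), np.float64(77.0062429436739))
nr wrist (array([0.48021883, 0.13517409]), np.float64(15.320295114184747), np.float64(107.16943394604216)) top (array([0.48345139, 0.13442   ]), np.float64(15.941777066144292), np.float64(79.1875907890991))
fr wrist (array([0.61093908, 0.13918388]), np.float64(51.79824150986566), np.float64(127.25940889535896)) top (array([0.61336483, 0.13804771]), np.float64(51.85728284749803), np.float64(83.8048920465152))
14.45 [ 0.53376301 -0.08083246  0.0280418 ]
real	0m30.585s
user	0m29.653s
sys	0m0.145s
```

Emit:
{"fn": "servo_tool", "kwargs": {"deltas": [[[0,0,0.2,0],[0,0,0.4,0],[0,0,0.6,0],[0,0,0.8,0],[0,0,1,0]]]}}

```text
time: 14.95
eef_pos: [0.5323, -0.0807, 0.1268]
tcp_rot: [-0.244, 0.664, 0.245, 0.663]
contact_force: [0.2, -0.5, -2.7]
opening: 0.269
```

Emit:
{"fn": "servo_tool", "kwargs": {"deltas": [[[0.1,0.2,0,0.03],[0.2,0.4,0,0.06],[0.3,0.6,0,0.09],[0.4,0.8,0,0.12],[0.5,1,0,0.126]]]}}

```text
time: 15.45
eef_pos: [0.5826, 0.0199, 0.1259]
tcp_rot: [-0.309, 0.637, 0.31, 0.635]
contact_force: [-0.0, 0.0, -2.6]
opening: 0.27
```

Emit:
{"fn": "servo_tool", "kwargs": {"deltas": [[[0.06,0.2,0,0],[0.12,0.4,0,0],[0.18,0.6,0,0],[0.24,0.8,0,0],[0.28,1,0,0]]]}}

```text
time: 15.95
eef_pos: [0.6107, 0.1196, 0.1257]
tcp_rot: [-0.309, 0.637, 0.309, 0.635]
contact_force: [0.0, 0.3, -2.8]
opening: 0.272
```

Emit:
{"fn": "servo_tool", "kwargs": {"deltas": [[[0,0.1,0,0],[0,0.2,-0.1,0],[0,0.2,-0.2,0],[0,0.2,-0.2,0],[0,0.2,-0.2,0]]]}}

```text
time: 16.45
eef_pos: [0.6109, 0.1383, 0.1066]
tcp_rot: [-0.309, 0.637, 0.309, 0.635]
contact_force: [0.2, 1.2, -3.5]
opening: 0.272
```

Run:
```python
from h import *
s=get_state(); print(s['time'],s['eef_pos'],s['qpos'],s['opening'])
R=Ro.from_quat(s['tcp_rot']).as_matrix();print('jaw',np.degrees(np.arctan2(R[1,2],R[0,2])))
im=snap('wrist','w4')
a=rect(im,s,.0505,.56,.66,.09,.19,5000,'w4r')
```

```text
16.45 [0.61086686 0.13830553 0.10661285] [ 6.10063741e-02  3.08911107e-01  1.79028698e+00 -4.42652530e-04
  1.04460951e+00 -8.42460605e-01] 0.27193932846868335
jaw 51.77767746527215
```

View pics/w4.png

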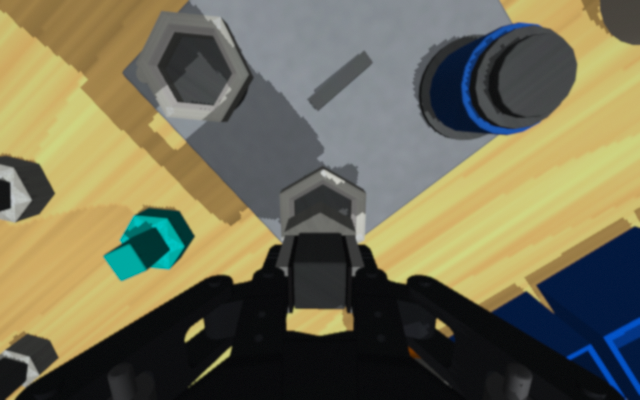

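Emit:
{"fn": "servo_tool", "kwargs": {"deltas": [[[0,0,-0.06,0],[0,0,-0.12,0],[0,0,-0.18,0],[0,0,-0.22,0],[0,0,-0.26,0]]]}}

```text
time: 17.0
eef_pos: [0.6114, 0.1391, 0.0812]
tcp_rot: [-0.309, 0.636, 0.309, 0.636]
contact_force: [0.1, 0.3, -3.1]
opening: 0.267
```

Emit:
{"fn": "servo_tool", "kwargs": {"deltas": [[[0,0,-0.01,0],[0,0,-0.02,0],[0,0,-0.03,0],[0,0,-0.04,0],[0,0,-0.05,0]]]}}

```text
time: 17.5
eef_pos: [0.6117, 0.1392, 0.077]
tcp_rot: [-0.309, 0.636, 0.309, 0.636]
contact_force: [0.2, 0.3, -2.3]
opening: 0.272
```

Emit:
{"fn": "servo_tool", "kwargs": {"deltas": [[[0,0,-0.01,0],[0,0,-0.02,0],[0,0,-0.03,0],[0,0,-0.04,0],[0,0,-0.05,0]]]}}

```text
time: 18.0
eef_pos: [0.6121, 0.1396, 0.0761]
tcp_rot: [-0.309, 0.636, 0.309, 0.636]
contact_force: [-9.8, 0.5, 18.8]
opening: 0.277
```

Emit:
{"fn": "servo_tool", "kwargs": {"deltas": [[[0,0,0.03,0],[-0.015,0,0.03,0],[-0.03,0,0.03,0],[-0.03,0,0.02,0],[-0.03,0,0,0]]]}}

```text
time: 18.5
eef_pos: [0.6098, 0.1397, 0.075]
tcp_rot: [-0.309, 0.635, 0.309, 0.637]
contact_force: [-6.0, 3.6, 19.1]
opening: 0.269
```

Emit:
{"fn": "servo_tool", "kwargs": {"deltas": [[[0,0,-0.01,0],[0,0,-0.02,0],[0,0,-0.02,0],[0,0,-0.02,0],[0,0,-0.02,0]]]}}

```text
time: 19.0
eef_pos: [0.6099, 0.1398, 0.0749]
tcp_rot: [-0.309, 0.636, 0.309, 0.637]
contact_force: [-6.7, 2.7, 19.4]
opening: 0.267
```

Emit:
{"fn": "servo_tool", "kwargs": {"deltas": [[[-0.005,0,0.02,0],[-0.01,0.01,0.02,0],[-0.02,0.01,0.02,0],[-0.02,0.01,0.01,0],[-0.02,0.01,0,0]]]}}

```text
time: 19.5
eef_pos: [0.6085, 0.141, 0.0703]
tcp_rot: [-0.309, 0.634, 0.309, 0.638]
contact_force: [4.3, 5.2, 1.7]
opening: 0.271
```

Emit:
{"fn": "servo_tool", "kwargs": {"deltas": [[[0,0,0,0.02],[0,0,0,0.04],[0,0,0,0.06],[0,0,0,0.06],[0,0,0,0.06]]]}}

```text
time: 20.0
eef_pos: [0.6089, 0.1411, 0.0698]
tcp_rot: [-0.338, 0.619, 0.338, 0.624]
contact_force: [6.2, 4.3, -3.5]
opening: 0.271
```

Emit:
{"fn": "servo_tool", "kwargs": {"deltas": [[[0,0,0,-0.04],[0.005,0,0,-0.06],[0.005,0,-0.02,-0.06],[0.005,0,-0.04,-0.06],[0.005,0,-0.05,-0.06]]]}}

```text
time: 20.5
eef_pos: [0.6085, 0.141, 0.0648]
tcp_rot: [-0.309, 0.635, 0.309, 0.638]
contact_force: [3.8, 3.8, 0.1]
opening: 0.271
```

Emit:
{"fn": "servo_tool", "kwargs": {"deltas": [[[0,0,-0.01,0],[0,0,-0.02,0],[0,0,-0.03,0],[0,0,-0.03,0],[0,0,-0.03,0]]]}}

```text
time: 21.0
eef_pos: [0.6086, 0.1411, 0.0641]
tcp_rot: [-0.309, 0.635, 0.309, 0.637]
contact_force: [-0.3, 3.7, 9.2]
opening: 0.273
```

Emit:
{"fn": "servo_tool", "kwargs": {"deltas": [[[0,0,0,0],[0,0,0,0],[0,0,0,0],[0,0,0.2,0],[0,0,0.4,0]]], "claw": 1}}

```text
time: 21.5
eef_pos: [0.6056, 0.1396, 0.1002]
tcp_rot: [-0.308, 0.638, 0.309, 0.635]
contact_force: [-0.0, -0.4, -0.5]
opening: 1.0
```

Emit:
{"fn": "servo_tool", "kwargs": {"deltas": [[[0,0,0.2,0],[0,-0.2,0.4,0],[0,-0.4,0.4,0],[0,-0.7,0.4,0],[0,-1,0.4,0]]]}}

```text
time: 22.0
eef_pos: [0.6064, 0.0392, 0.1412]
tcp_rot: [-0.309, 0.636, 0.309, 0.635]
contact_force: [0.2, 0.5, 0.4]
opening: 1.003
```

Emit:
{"fn": "servo_tool", "kwargs": {"deltas": [[[-0.1,-0.2,0,-0.06],[-0.2,-0.4,0,-0.12],[-0.3,-0.6,0,-0.18],[-0.4,-0.8,0,-0.242],[-0.52,-1,0,-0.242]]]}}

```text
time: 22.5
eef_pos: [0.554, -0.0609, 0.1409]
tcp_rot: [-0.182, 0.684, 0.183, 0.683]
contact_force: [0.2, 0.8, -0.3]
opening: 1.0
```

Emit:
{"fn": "servo_tool", "kwargs": {"deltas": [[[0,-0.25,0,0],[0,-0.5,0,0],[0,-0.8,0,0],[0,-1,0,0],[0,-1,0,0]]]}}

```text
time: 23.0
eef_pos: [0.5545, -0.1622, 0.1411]
tcp_rot: [-0.182, 0.684, 0.182, 0.683]
contact_force: [-0.7, 0.7, -0.9]
opening: 1.001
```

Emit:
{"fn": "servo_tool", "kwargs": {"deltas": [[[0,-0.2,0,0],[0,-0.38,0,0],[0,-0.38,0,0],[0,-0.38,0,0],[0,-0.38,0,0]]]}}

```text
time: 23.5
eef_pos: [0.5549, -0.1971, 0.1416]
tcp_rot: [-0.183, 0.683, 0.184, 0.683]
contact_force: [-0.1, 0.2, -0.5]
opening: 1.001
```

```bash
cat > pv.py <<'E'
import sys
from h import *
x,y,n=float(sys.argv[1]),float(sys.argv[2]),sys.argv[3]
s=get_state(); print(s['time'],s['eef_pos'],s['qpos'].round(2))
R=Ro.from_quat(s['tcp_rot']).as_matrix();print('jaw',np.degrees(np.arctan2(R[1,2],R[0,2])))
im=snap('wrist',n)
a=rect(im,s,.058,x-.04,x+.04,y-.04,y+.04,5000,'a'); b=rect(im,s,.022,x-.04,x+.04,y-.04,y+.04,5000,'b')
cv2.imwrite(f'pics/{n}r.png',np.hstack([a,b]))
E
python3 pv.py .555 -.197 w5
```

```text
23.5 [ 0.55492336 -0.19709074  0.14155487] [-0.51  0.19  1.87  0.    1.09 -1.04]
jaw 30.06116409216222
```

View pics/w5r.png

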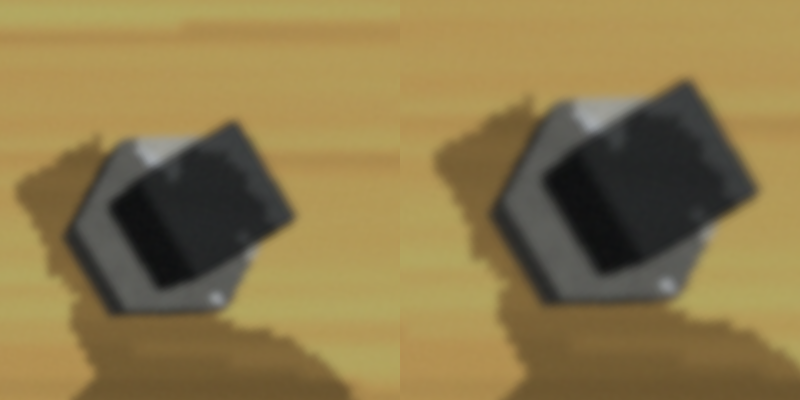

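Emit:
{"fn": "servo_tool", "kwargs": {"deltas": [[[0,-0.023,-0.2,0.028],[0,-0.023,-0.4,0.028],[0,-0.023,-0.6,0.028],[0,-0.023,-0.8,0.028],[0,-0.023,-1,0.028]]]}}

```text
time: 24.05
eef_pos: [0.5552, -0.1994, 0.0412]
tcp_rot: [-0.198, 0.679, 0.199, 0.679]
contact_force: [-0.0, 0.7, 0.7]
opening: 1.002
```

Emit:
{"fn": "servo_tool", "kwargs": {"deltas": [[[0,0,-0.06,0],[0,0,-0.13,0],[0,0,-0.13,0],[0,0,-0.13,0],[0,0,-0.13,0]]]}}

```text
time: 24.55
eef_pos: [0.5559, -0.2005, 0.03]
tcp_rot: [-0.199, 0.678, 0.198, 0.679]
contact_force: [0.3, -0.5, -0.4]
opening: 1.0
```

Emit:
{"fn": "servo_tool", "kwargs": {"deltas": [[[0,0,0,0],[0,0,0,0],[0,0,0,0],[0,0,0,0],[0,0,0,0]]], "claw": -1}}

```text
time: 25.05
eef_pos: [0.5552, -0.2002, 0.0291]
tcp_rot: [-0.198, 0.679, 0.198, 0.679]
contact_force: [0.3, 0.5, 1.6]
opening: 0.273
```

Emit:
{"fn": "servo_tool", "kwargs": {"deltas": [[[0,0,0,0],[0,0,0,0],[0,0,0,0],[0,0,0,0],[0,0,0,0]]]}}

```text
time: 25.55
eef_pos: [0.5552, -0.2002, 0.029]
tcp_rot: [-0.198, 0.679, 0.198, 0.679]
contact_force: [-0.3, 1.2, 2.5]
opening: 0.27
```

Emit:
{"fn": "servo_tool", "kwargs": {"deltas": [[[0,0,0.2,0],[0,0,0.4,0],[0,0,0.6,0],[0,0,0.8,0],[0,0,1,0]]]}}

```text
time: 26.05
eef_pos: [0.5541, -0.1998, 0.128]
tcp_rot: [-0.198, 0.679, 0.199, 0.678]
contact_force: [0.2, 0.5, -2.7]
opening: 0.272
```

Emit:
{"fn": "servo_tool", "kwargs": {"deltas": [[[-0.1,0.2,0,0.04],[-0.2,0.4,0,0.08],[-0.3,0.6,0,0.12],[-0.4,0.8,0,0.147],[-0.5,1,0,0.147]]]}}

```text
time: 26.55
eef_pos: [0.5036, -0.0992, 0.1273]
tcp_rot: [-0.275, 0.652, 0.276, 0.651]
contact_force: [0.3, 0.1, -2.3]
opening: 0.273
```

Emit:
{"fn": "servo_tool", "kwargs": {"deltas": [[[-0.06,0.2,0,0],[-0.12,0.4,0,0],[-0.18,0.6,0,0],[-0.24,0.8,0,0],[-0.27,1,0,0]]]}}

```text
time: 27.05
eef_pos: [0.4765, 0.0007, 0.1274]
tcp_rot: [-0.275, 0.652, 0.275, 0.651]
contact_force: [0.3, 0.1, -2.2]
opening: 0.271
```

Emit:
{"fn": "servo_tool", "kwargs": {"deltas": [[[0,0.2,0,0],[0,0.4,0,0],[0,0.6,0,0],[0,0.8,0,0],[0,1,0,0]]]}}

```text
time: 27.55
eef_pos: [0.477, 0.1005, 0.1275]
tcp_rot: [-0.275, 0.652, 0.275, 0.651]
contact_force: [0.4, 0.2, -2.3]
opening: 0.271
```

Emit:
{"fn": "servo_tool", "kwargs": {"deltas": [[[0,0.2,0,0],[0,0.38,-0.1,0],[0,0.38,-0.2,0],[0,0.38,-0.2,0],[0,0.38,-0.2,0]]]}}

```text
time: 28.05
eef_pos: [0.4774, 0.1371, 0.1078]
tcp_rot: [-0.275, 0.652, 0.275, 0.651]
contact_force: [0.1, -0.7, -1.8]
opening: 0.27
```

Emit:
{"fn": "servo_tool", "kwargs": {"deltas": [[[0,0,-0.05,0],[0,0,-0.1,0],[0,0,-0.15,0],[0,0,-0.2,0],[0,0,-0.23,0]]]}}

```text
time: 28.55
eef_pos: [0.4778, 0.1377, 0.0851]
tcp_rot: [-0.275, 0.652, 0.275, 0.651]
contact_force: [-1.4, 0.1, -2.1]
opening: 0.272
```

Emit:
{"fn": "servo_tool", "kwargs": {"deltas": [[[0,0,-0.01,0],[0,0,-0.02,0],[0,0,-0.03,0],[0,0,-0.04,0],[0,0,-0.05,0]]]}}

```text
time: 29.05
eef_pos: [0.4782, 0.1379, 0.0809]
tcp_rot: [-0.275, 0.651, 0.275, 0.651]
contact_force: [0.0, -0.5, -2.3]
opening: 0.266
```

Emit:
{"fn": "servo_tool", "kwargs": {"deltas": [[[0,0,-0.01,0],[0,0,-0.02,0],[0,0,-0.03,0],[0,0,-0.04,0],[0,0,-0.05,0]]]}}

```text
time: 29.55
eef_pos: [0.4789, 0.1378, 0.0765]
tcp_rot: [-0.275, 0.651, 0.275, 0.652]
contact_force: [1.2, -1.6, 1.6]
opening: 0.27
```

Emit:
{"fn": "servo_tool", "kwargs": {"deltas": [[[0,0,-0.005,0],[0,0,-0.01,0],[0,0,-0.015,0],[0,0,-0.015,0],[0,0,-0.015,0]]]}}

```text
time: 30.05
eef_pos: [0.4796, 0.1376, 0.0748]
tcp_rot: [-0.276, 0.65, 0.274, 0.653]
contact_force: [3.8, -0.6, 0.4]
opening: 0.272
```

Emit:
{"fn": "servo_tool", "kwargs": {"deltas": [[[0.01,0,-0.01,0],[0.01,0,-0.02,0],[0.01,0,-0.03,0],[0.01,0,-0.04,0],[0.01,0,-0.05,0]]]}}

```text
time: 30.55
eef_pos: [0.4797, 0.1376, 0.0695]
tcp_rot: [-0.276, 0.651, 0.275, 0.652]
contact_force: [4.0, -3.1, -0.1]
opening: 0.271
```

Emit:
{"fn": "servo_tool", "kwargs": {"deltas": [[[0,0,-0.01,0],[0,0,-0.02,0],[0,0,-0.03,0],[0,0,-0.04,0],[0,0,-0.055,0]]]}}

```text
time: 31.05
eef_pos: [0.4798, 0.1376, 0.0649]
tcp_rot: [-0.276, 0.651, 0.275, 0.651]
contact_force: [0.4, -2.4, 12.5]
opening: 0.264
```

Emit:
{"fn": "servo_tool", "kwargs": {"deltas": [[[0,0,0,0],[0,0,0,0],[0,0,0,0],[0,0,0.2,0],[0,0,0.4,0]]], "claw": 1}}

```text
time: 31.55
eef_pos: [0.4773, 0.138, 0.1028]
tcp_rot: [-0.274, 0.653, 0.276, 0.65]
contact_force: [0.0, 0.1, -0.3]
opening: 0.999
```

Emit:
{"fn": "servo_tool", "kwargs": {"deltas": [[[0,0,0.2,0],[-0.1,-0.2,0.36,0],[-0.2,-0.4,0.36,0],[-0.3,-0.7,0.36,0],[-0.42,-1,0.36,0]]]}}

```text
time: 32.05
eef_pos: [0.436, 0.0375, 0.1395]
tcp_rot: [-0.275, 0.652, 0.276, 0.651]
contact_force: [0.3, 0.1, 0.5]
opening: 1.002
```

Emit:
{"fn": "servo_tool", "kwargs": {"deltas": [[[0,-0.25,0,0],[0,-0.5,0,0],[0,-0.8,0,0],[0,-1,0,0],[0,-1,0,0]]]}}

```text
time: 32.55
eef_pos: [0.4366, -0.0635, 0.1395]
tcp_rot: [-0.274, 0.652, 0.274, 0.652]
contact_force: [-0.8, 0.2, -0.5]
opening: 0.996
```

Emit:
{"fn": "servo_tool", "kwargs": {"deltas": [[[0,0,0,0],[0,0,0,0],[0,0,0,0],[0,0,0,0],[0,0,0,0]]]}}

```text
time: 33.05
eef_pos: [0.4371, -0.0616, 0.1398]
tcp_rot: [-0.275, 0.651, 0.275, 0.651]
contact_force: [-0.3, -0.3, -1.5]
opening: 1.005
```

```bash
python3 pv.py .438 -.062 w6
```

```text
33.05 [ 0.4370835  -0.06164079  0.13983037] [-0.37 -0.15  2.21  0.    1.08 -1.17]
jaw 45.843320139720625
```

View pics/w6r.png

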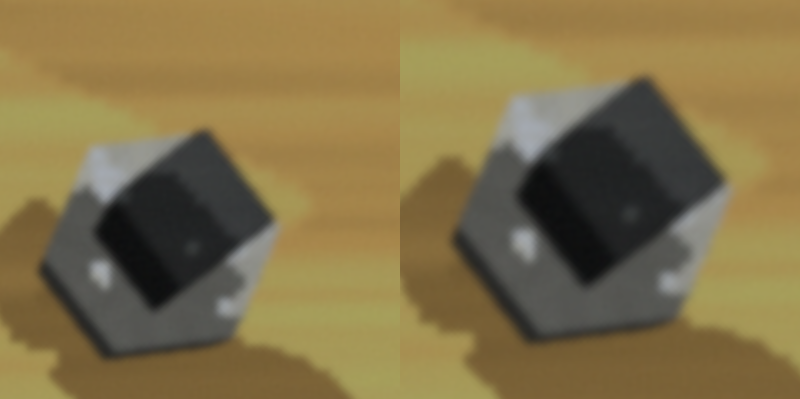

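Emit:
{"fn": "servo_tool", "kwargs": {"deltas": [[[-0.01,0.01,-0.2,-0.09],[-0.01,0.01,-0.4,-0.09],[-0.01,0.01,-0.6,-0.09],[-0.01,0.01,-0.8,-0.09],[-0.01,0.01,-1,-0.09]]]}}

```text
time: 33.6
eef_pos: [0.4362, -0.0611, 0.0392]
tcp_rot: [-0.229, 0.669, 0.228, 0.669]
contact_force: [-0.3, -0.5, 1.2]
opening: 1.002
```

Emit:
{"fn": "servo_tool", "kwargs": {"deltas": [[[0,0,-0.06,0],[0,0,-0.11,0],[0,0,-0.11,0],[0,0,-0.11,0],[0,0,-0.11,0]]]}}

```text
time: 34.1
eef_pos: [0.4369, -0.0614, 0.0298]
tcp_rot: [-0.229, 0.669, 0.228, 0.67]
contact_force: [0.5, -0.6, -0.6]
opening: 0.999
```

Emit:
{"fn": "servo_tool", "kwargs": {"deltas": [[[0,0,0,0],[0,0,0,0],[0,0,0,0],[0,0,0,0],[0,0,0,0]]], "claw": -1}}

```text
time: 34.6
eef_pos: [0.4364, -0.0612, 0.0291]
tcp_rot: [-0.229, 0.669, 0.228, 0.669]
contact_force: [-0.3, -0.1, 2.5]
opening: 0.269
```

Emit:
{"fn": "servo_tool", "kwargs": {"deltas": [[[0,0,0,0],[0,0,0,0],[0,0,0.1,0],[0,0,0.3,0],[0,0,0.5,0]]]}}

```text
time: 35.1
eef_pos: [0.4348, -0.0607, 0.0787]
tcp_rot: [-0.228, 0.67, 0.229, 0.668]
contact_force: [1.0, 0.2, -2.1]
opening: 0.271
```

Emit:
{"fn": "servo_tool", "kwargs": {"deltas": [[[0,0,0.2,0],[0,0,0.4,0],[0,-0.2,0.6,0],[0,-0.5,0.6,0],[0,-0.8,0.6,0]]]}}

```text
time: 35.6
eef_pos: [0.436, -0.1417, 0.1397]
tcp_rot: [-0.229, 0.669, 0.229, 0.669]
contact_force: [0.3, 0.7, -3.2]
opening: 0.27
```

Emit:
{"fn": "servo_tool", "kwargs": {"deltas": [[[0,-0.2,0,0],[0,-0.4,0,0],[0,-0.6,0,0],[0,-0.8,0,0],[0,-1,0,0]]]}}

```text
time: 36.1
eef_pos: [0.4353, -0.2415, 0.1384]
tcp_rot: [-0.228, 0.67, 0.229, 0.669]
contact_force: [0.6, 0.4, -1.9]
opening: 0.274
```

Emit:
{"fn": "servo_tool", "kwargs": {"deltas": [[[0,-0.2,0,0],[0,-0.4,0,0],[0,-0.6,0,0],[0,-0.8,0,0],[0.05,-1,0,0]]]}}

```text
time: 36.6
eef_pos: [0.4407, -0.3425, 0.1386]
tcp_rot: [-0.228, 0.669, 0.229, 0.669]
contact_force: [0.8, 0.8, -2.0]
opening: 0.267
```

Emit:
{"fn": "servo_tool", "kwargs": {"deltas": [[[0,-0.2,0,0],[0,-0.3,0,0],[0,-0.3,0,0],[0,-0.3,0,0],[0,-0.3,0,0]]]}}

```text
time: 37.1
eef_pos: [0.4409, -0.3702, 0.1385]
tcp_rot: [-0.228, 0.669, 0.229, 0.669]
contact_force: [0.3, 0.5, -1.5]
opening: 0.267
```

Run:
```python
from h import *
s=get_state(); print(s['time'],s['eef_pos'],s['opening'],s['contact_force'])
im=snap('wrist','w7');
```

```text
37.1 [ 0.4409373  -0.37024777  0.13854176] 0.2674070472288848 [ 0.30543087  0.50056058 -1.54597793]
```

View pics/w7.png

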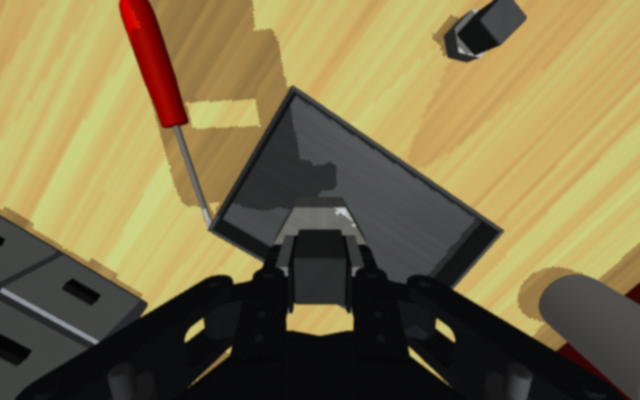

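Emit:
{"fn": "servo_tool", "kwargs": {"deltas": [[[0,0,-0.2,0],[0,0,-0.4,0],[0,0,-0.6,0],[0,0,-0.8,0],[0,0,-0.96,0]]]}}

```text
time: 37.65
eef_pos: [0.4409, -0.3701, 0.0417]
tcp_rot: [-0.228, 0.669, 0.229, 0.669]
contact_force: [0.0, 0.4, -2.3]
opening: 0.271
```

Emit:
{"fn": "servo_tool", "kwargs": {"deltas": [[[0,0,-0.02,0],[0,0,-0.04,0],[0,0,-0.06,0],[0,0,-0.07,0],[0,0,-0.07,0]]]}}

```text
time: 38.15
eef_pos: [0.4414, -0.3716, 0.0365]
tcp_rot: [-0.229, 0.669, 0.228, 0.669]
contact_force: [-0.1, -0.2, -3.0]
opening: 0.27
```

Emit:
{"fn": "servo_tool", "kwargs": {"deltas": [[[0,0,-0.01,0],[0,0,-0.02,0],[0,0,-0.025,0],[0,0,-0.025,0],[0,0,-0.025,0]]]}}

```text
time: 38.65
eef_pos: [0.4411, -0.3712, 0.0333]
tcp_rot: [-0.228, 0.669, 0.228, 0.669]
contact_force: [-0.2, 0.5, -2.0]
opening: 0.27
```

Emit:
{"fn": "servo_tool", "kwargs": {"deltas": [[[0,0,0,0],[0,0,0,0],[0,0,0,0],[0,0,0,0],[0,0,0.2,0]]], "claw": -0.05}}

```text
time: 39.15
eef_pos: [0.4395, -0.3694, 0.0508]
tcp_rot: [-0.226, 0.67, 0.23, 0.668]
contact_force: [-0.5, -0.5, 0.1]
opening: 0.477
```

Emit:
{"fn": "servo_tool", "kwargs": {"deltas": [[[0,0,0.2,0],[0,0,0.4,0],[0,0,0.6,0],[0,0.2,0.8,0],[0,0.5,0.86,0]]]}}

```text
time: 39.65
eef_pos: [0.4423, -0.3231, 0.1426]
tcp_rot: [-0.23, 0.669, 0.226, 0.67]
contact_force: [1.3, 0.4, -0.9]
opening: 0.474
```

Emit:
{"fn": "servo_tool", "kwargs": {"deltas": [[[0,0.2,0,-0.09],[0,0.4,0,-0.18],[0.1,0.6,0,-0.27],[0.16,0.8,0,-0.36],[0.16,1,0,-0.45]]], "claw": 1}}

```text
time: 40.15
eef_pos: [0.4577, -0.2205, 0.1397]
tcp_rot: [0.019, 0.707, -0.019, 0.707]
contact_force: [-0.1, 1.0, -0.2]
opening: 1.003
```

Emit:
{"fn": "servo_tool", "kwargs": {"deltas": [[[0,0.2,0,-0.027],[0,0.37,0,-0.027],[0,0.37,0,-0.027],[0,0.37,0,-0.027],[0,0.37,0,-0.027]]]}}

```text
time: 40.65
eef_pos: [0.4573, -0.1849, 0.1396]
tcp_rot: [0.032, 0.706, -0.033, 0.707]
contact_force: [0.1, -0.5, 0.6]
opening: 1.002
```

```bash
python3 pv.py .457 -.185 w8
```

```text
40.65 [ 0.45728373 -0.18492411  0.13956291] [-0.59 -0.02  2.09 -0.    1.07 -0.5 ]
jaw -5.247070370879873
```

View pics/w8r.png

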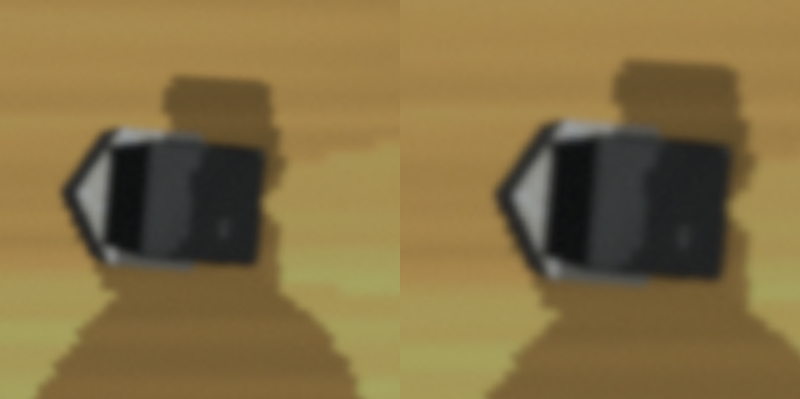

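Emit:
{"fn": "servo_tool", "kwargs": {"deltas": [[[-0.01,0,-0.2,0.015],[-0.01,0,-0.4,0.015],[-0.01,0,-0.6,0.015],[-0.01,0,-0.8,0.015],[-0.01,0,-1,0.015]]]}}

```text
time: 41.2
eef_pos: [0.4562, -0.1851, 0.0386]
tcp_rot: [0.024, 0.707, -0.024, 0.707]
contact_force: [0.6, 0.4, 0.4]
opening: 1.002
```

Emit:
{"fn": "servo_tool", "kwargs": {"deltas": [[[0,0,-0.06,0],[0,0,-0.11,0],[0,0,-0.11,0],[0,0,-0.11,0],[0,0,-0.11,0]]]}}

```text
time: 41.7
eef_pos: [0.4568, -0.1846, 0.0293]
tcp_rot: [0.024, 0.706, -0.024, 0.707]
contact_force: [-0.5, 0.7, 0.7]
opening: 1.005
```

Emit:
{"fn": "servo_tool", "kwargs": {"deltas": [[[0,0,0,0],[0,0,0,0],[0,0,0,0],[0,0,0,0],[0,0,0,0]]], "claw": -1}}

```text
time: 42.2
eef_pos: [0.4565, -0.1843, 0.0287]
tcp_rot: [0.024, 0.706, -0.024, 0.707]
contact_force: [0.6, 1.1, 1.1]
opening: 0.27
```

Emit:
{"fn": "servo_tool", "kwargs": {"deltas": [[[0,0,0,0],[0,0,0,0],[0,0,0.1,0],[0,0,0.3,0],[0,0,0.5,0]]]}}

```text
time: 42.7
eef_pos: [0.4544, -0.1832, 0.0776]
tcp_rot: [0.025, 0.708, -0.023, 0.705]
contact_force: [0.6, 0.1, -4.0]
opening: 0.269
```

Emit:
{"fn": "servo_tool", "kwargs": {"deltas": [[[0,0,0.2,0],[0,0,0.4,0],[0.2,-0.2,0.6,0],[0.5,-0.5,0.6,0],[0.7,-0.85,0.6,0]]]}}

```text
time: 43.2
eef_pos: [0.527, -0.2693, 0.1388]
tcp_rot: [0.023, 0.707, -0.023, 0.707]
contact_force: [0.6, -0.5, -4.2]
opening: 0.272
```

Emit:
{"fn": "servo_tool", "kwargs": {"deltas": [[[0,-0.2,0,0],[0,-0.4,0,0],[0,-0.6,0,0],[0,-0.8,0,0],[0.04,-1,0,0]]]}}

```text
time: 43.7
eef_pos: [0.5291, -0.3702, 0.1379]
tcp_rot: [0.024, 0.707, -0.024, 0.706]
contact_force: [0.1, 0.5, -4.3]
opening: 0.276
```

Emit:
{"fn": "servo_tool", "kwargs": {"deltas": [[[0,0,-0.2,0],[0,0,-0.4,0],[0,0,-0.6,0],[0,0,-0.8,0],[0,0,-0.96,0]]]}}

```text
time: 44.2
eef_pos: [0.5291, -0.3692, 0.0408]
tcp_rot: [0.025, 0.707, -0.024, 0.706]
contact_force: [0.3, 0.6, -4.3]
opening: 0.274
```

Emit:
{"fn": "servo_tool", "kwargs": {"deltas": [[[0,0,-0.02,0],[0,0,-0.04,0],[0,0,-0.06,0],[0,0,-0.08,0],[0,0,-0.08,0]]]}}

```text
time: 44.7
eef_pos: [0.5304, -0.3694, 0.0349]
tcp_rot: [0.024, 0.706, -0.024, 0.707]
contact_force: [-0.4, 0.7, -4.1]
opening: 0.271
```

Emit:
{"fn": "servo_tool", "kwargs": {"deltas": [[[0,0,-0.01,0],[0,0,-0.015,0],[0,0,-0.015,0],[0,0,-0.015,0],[0,0,-0.015,0]]]}}

```text
time: 45.2
eef_pos: [0.5301, -0.3692, 0.0328]
tcp_rot: [0.024, 0.707, -0.024, 0.707]
contact_force: [-0.3, -0.8, -3.3]
opening: 0.267
```

Emit:
{"fn": "servo_tool", "kwargs": {"deltas": [[[0,0,0,0],[0,0,0,0],[0,0,0,0],[0,0,0,0],[0,0,0.2,0]]], "claw": -0.05}}

```text
time: 45.7
eef_pos: [0.5283, -0.3676, 0.05]
tcp_rot: [0.025, 0.708, -0.023, 0.705]
contact_force: [-0.4, 0.3, -0.6]
opening: 0.472
```

Emit:
{"fn": "servo_tool", "kwargs": {"deltas": [[[0,0,0.2,0],[0,0,0.4,0],[0,0,0.6,0],[0,0,0.8,0],[0,0,1,0]]]}}

```text
time: 46.2
eef_pos: [0.5301, -0.3692, 0.1539]
tcp_rot: [0.024, 0.707, -0.024, 0.707]
contact_force: [-0.1, -0.5, 0.0]
opening: 0.473
```

Emit:
{"fn": "servo_tool", "kwargs": {"deltas": [[[-0.1,0.2,0.2,0],[-0.2,0.4,0.4,0],[-0.3,0.6,0.6,0],[-0.4,0.8,0.8,0],[-0.5,1,1,0]]]}}

```text
time: 46.7
eef_pos: [0.4796, -0.2684, 0.2539]
tcp_rot: [0.024, 0.707, -0.024, 0.707]
contact_force: [0.7, -0.7, 0.3]
opening: 0.475
```

Emit:
{"fn": "servo_tool", "kwargs": {"deltas": [[[-0.1,0.2,0.1,0],[-0.1,0.4,0.2,0],[-0.1,0.6,0.3,0],[-0.1,0.8,0.4,0],[-0.1,1,0.5,0]]]}}

```text
time: 47.2
eef_pos: [0.4699, -0.1683, 0.3036]
tcp_rot: [0.024, 0.706, -0.024, 0.707]
contact_force: [0.4, 0.5, 0.5]
opening: 0.473
```

Run:
```python
from h import *
s=get_state(); print(s['time'],s['eef_pos'])
t=snap('top','t9'); d=snap('side','s9'); w=snap('wrist','w9')
cv2.imwrite('pics/m9.png',np.vstack([np.hstack([cv2.resize(t[80:330,160:560],(400,250)),cv2.resize(w,(400,250))]),np.hstack([d[120:395,220:620]]*1+[cv2.resize(d[170:245,270:400],(400,275))])]))
for c in ['top','side']:
  for q in ['pin1_c','ram_top']: print(c,q,[(np.round(e['at'],3).tolist(),round(e['p'],2)) for e in recognise(c,q)])
```

```text
47.2 [ 0.46993306 -0.16833959  0.30358609]
top pin1_c [([0.477, 0.134, 0.061], 0.66)]
top ram_top [([0.609, 0.28, 0.094], 0.6)]
side pin1_c [([0.482, 0.122, 0.07], 0.62)]
side ram_top []
```

View pics/m9.png

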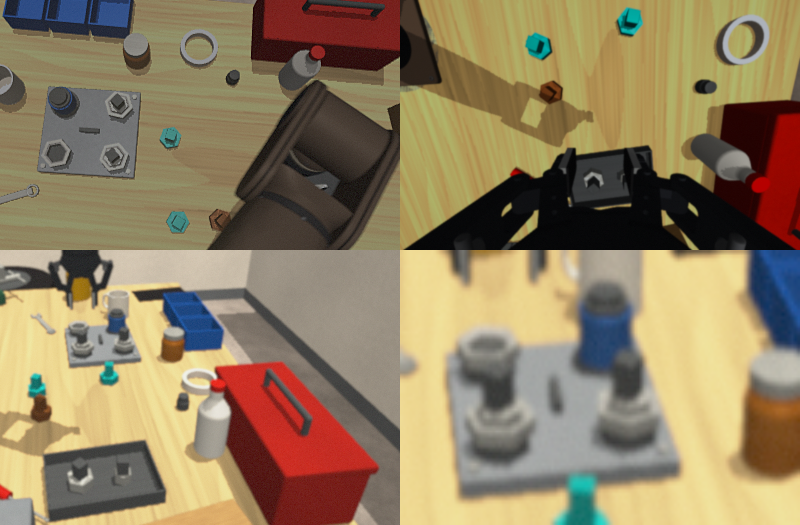

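```bash
python3 -c "
from plant import *
print(sign_off())"
```

```text
the job is handed in; nothing more can be done
None
```

The job is done and handed in at about 47 s of robot time, with no drops or collisions seen.

- **Ram:** I pushed it home with the closed fingers on its cap. The inner stage moved first at about 3 N, then the outer at about 10 N. It stopped hard at 0.093 m. The last top-camera check put the cap at 0.094 m, though the side camera's search did not find the cap.
- **Matching pins:** Only two of the 40 mm pins were present. One is in the far right post and the other in the near right post; the near left post is empty. From the tool height at the bottom of each recess, each pin's underside is at about 36 mm above the bench, the fully seated height.
    - **Far right post:** the pin first caught on the lead-in and needed about 5 mm of sideways correction before it dropped. A 5° turn I made after that was not needed and I reversed it.
    - **Near right post:** the pin went straight in at the angle measured by camera.
- **Wrong-size pins:** One small and one large pin were present. Both stand upright in the steel tray.
- **Last pictures:** The spray bottle and jar stand, and what shows of the mug looks undisturbed. The turquoise and brown look-alikes were left alone, and the gripper was clear of everything at hand-in.

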